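# Roll a tube blank into a V-block and set it against the stop

## Robot

A 6-joint arm with a two-finger parallel gripper is mounted at the origin on the work surface. World frame = base frame: x ahead of the robot, y to its left, z up, the work surface at z = 0. Lengths are in m, angles in rad, forces in N, time in s.
With the tool pointing down it reaches from about 0.275 to 0.75 m from the base axis. Payload 10.2 kg.
Tool frame: the origin (TCP) lies at the very end of the fingers, on their centre line; the grasp point (between the pads) lies ctrl.grip_point_offset behind it (ctrl.grip_point_offset is the distance from the TCP to the grasp point, in m); z points along the fingers, y is the line along which they close (so a half turn about z gives the same grasp; the last joint's range is limited). The gripper opens to 85 mm and grips with 20 to 120 N. Pads are 22 mm wide; open, the fingers measure 114 mm over their backs; the gripper's body (76 mm by 85 mm) begins 54 mm behind the grasp point. The pads swing forward as they close: fully open they stand 13 mm farther back than shut.
Start: joints at [-1.515, 0.313, 1.498, -0, 1.331, -0.223], TCP at [0.144, -0.505, 0.231] pointing down, gripper open.
Joint ranges: [-2.94, 2.94], [-0.97, 2.17], [0.19, 2.56], [-1.23, 4.37], [0.02, 3.11], [-2.88, 2.88]. Speed limits (rad/s): [2.39, 2.39, 3.01, 3.14, 3.14, 3.14].

## Interface

Orientations are given as a unit quaternion [x, y, z, w].
In Python, from station import status, cams, workorder, ctrl gives the robot as it stands. The module is installed in compiled form; this text tells all that it offers.
- The arm moves only by the tool drive_tool, never from a script. Its argument "increments" is a list of rows, each a list of 3 entries, a list of its own where there are three numbers: the shift along the tool's x, y, z in mm, then the turn, a rotation vector about the tool's x, y, z in rad, then the closure, from -1 (fully open) to 1 (shut), so that 0 is half open. In form: [[[dx, dy, dz], [wx, wy, wz], grip], ...]. A call has 1 to 10 rows; each row is the pose to reach, as a shift and turn from the pose commanded when the call began, along the tool's axes at that moment; what a row does not reach only later rows make up. A row lasts 1/8 s, in which the tool goes at most 62.5 mm and 10.7 degrees, less where a joint would pass 70% of its speed; a pose out of reach is approached as far as the arm can. A call with a gripper value outside its range is refused whole. The fingers move at their own pace and stop on an object; "squeeze" is the grip in N (left out, the last holds). Time passes only in rows, so rows that repeat a pose let the fingers close. It gives the time, the measured TCP pose, the force, the opening and the grip force at its end, in the units of the state.
- status.state(): the state, without advancing time (a new reading comes with each control period).
- cams.capture(name): name is "scene" or "top" or "wrist"; returns the picture (384x512x3 uint8, red, green, blue); there is no depth.
- cams.camera_params(name): a dict with "fovy" (degrees; the focal length in pixels is half the picture's height over the tangent of half this angle, whatever the lens; pixels are square), "cx", "cy" (the principal point, pixels), "R" (3x3) and "t" (3): a world point X has camera coordinates R X + t. Camera axes: x right, y down, z forward; pixel columns grow to the right and rows downward; lengths in m; the calibration is good to about 2 mm. A picture is of the moment at which its call begins: read the wrist's pose just before it. camera_params takes no time and is no camera call; for the wrist camera it gives the pose at the moment of the call.
- workorder.sign_off(): hands the job in; it is judged then, once.
The state is a dict: "time_s": time; "joint_positions": joint angles; "dq": joint speeds; "tau": joint torques, N m; "eef_pos": TCP position; "tool_rot": TCP orientation; "contact_force": force on the tool from outside, world axes, zero at the start; "wrist_torque": the same for the moment, N m; "gripper_width": finger opening in m; "finger_force": force on a finger pad.
Only numpy, scipy, OpenCV 4.12 (cv2) and the standard library are available. Lean on these libraries where they do the work, as an engineer would, in place of code of your own. Each camera call takes 0.05 s, during which the arm holds its last target. There are 200 camera calls.

## Task

Roll the aluminium tube along the bench by pushing its side, up the blue lead-in ramp and over the lip so that it drops into the steel V-block. Then push it endwise along the V until its end is fully home against the red stop, leave it at rest there and back away. Only push with the fingers: do not slide it along the bench without rolling, never lift it, and leave the other parts where they are.

Things in the scene. Friction and masses are not known exactly. Their poses are not given: they have to be found in the camera images.
- tube: Loose aluminium tube blank, dark band near each end, dark bores (treat as solid): diameter 50 mm, length 140 mm, 0.28 to 0.56 kg. Smooth and lightly oiled: slips on fingers, rolls freely. Origin mid-length on its axis (25 mm above the bench at the start). Its y is the tube's axis; x and z turn as it rolls (z starts upward). Starts on the ramp side, 120 to 155 mm from the V bottom, within 7 degrees of parallel.
- vblock: V-block fixed to the bench, 160 mm long. Origin at bench height on the bottom line of the V; y runs along the V, x level across it away from the ramp, z up. Spans y = -85 mm (open end) to +75 mm (red stop). The near steel flank falls from the lip to the V bottom; the far one climbs at 35 degrees to 30 mm high at x = 43 mm, then drops behind to the bench at x = 66 mm.
- ramp_lip (a point): Middle of the lip, block x = -20 mm, y = -5 mm, 14 mm high: top of the blue lead-in ramp, which climbs straight from bench height at block x = -80 mm and is as long in y as the V. Beyond the lip the tube rolls down into the V by itself; let go on the ramp, it rolls back. Axes as the block's.
- v_seat (a point): Point 30.5 mm above the V bottom, at block y = 0: the tube's axis passes through it, parallel to the block's y, when the tube rests in the V. Axes as the block's.
- stop_face (a point): Contact point on the red stop's inner face (block x = 0, y = +75 mm, 30.5 mm above the bench); the face looks toward block -y. The stop is 12 mm thick, 55 mm high, from block x = -18 to +45 mm. A tube fully home has its origin 70 mm from this point; the tube starts 35 to 50 mm short of that, toward -y. Axes as the block's.
- flange: Bystander: loose flanged casting with a toothed rim, aluminium, base 90 mm diameter, 60 mm high, standing; origin under its centre. Leave alone.
- fins: Bystander: loose finned aluminium cylinder head, 90 x 70 mm, 42 mm high; origin under its centre. Leave alone.
- bushing: Bystander: loose brass bushing, foot 48 mm diameter, body 36 mm, 50 mm high, standing; origin under its centre. Leave alone.
Not all that is in view belongs to the job. Leave any purple or yellow look-alike of the tube alone.

How it is judged:
By the outcome, as a careful person would: the job done as asked, in the order asked, and still so for the second after the job is handed in, with the robot touching nothing.
It also fails if it takes over 48 s, if anything falls off the work surface, if the arm or the gripper's body presses on something with over 40 N, if the wrist force passes 120 N, or if a joint passes its speed limit or range.

## Working session

There is one attempt and no reset: what is moved stays moved. The work goes in short steps, Python scripts to look and compute and a tool call to move; the robot and the scene stay as the last step left them, time stands still between calls to the robot, and variables do not carry over. Pictures are saved under pics/ and viewed, at most 10 in all, crops included, and the job is handed in when it is done.

Besides the shell and the picture viewer there is one more tool, called after ">>>" as a command line: name --argument value ..., lists and objects as JSON in quotes. drive_tool: Moves the arm, as the interface text tells. Its arguments: {"type":"object","properties":{"increments":{"type":"array","items":{"type":"array"}},"squeeze":{"type":"number"}},"required":["increments"]}

```bash
mkdir -p pics; python3 - <<'E'
from station import status,cams,ctrl
import cv2,numpy as np
s=status.state();print(s);print(ctrl.grip_point_offset)
for n in ["scene","top"]:
    im=cams.capture(n);cv2.imwrite(f"pics/{n}0.png",cv2.resize(im[:,:,::-1],(800,600),interpolation=cv2.INTER_CUBIC));p=cams.camera_params(n);print(n,p)
E
```

```text
{'time_s': 0.0, 'joint_positions': array([-1.51541705e+00,  3.13468584e-01,  1.49844173e+00,  8.98222813e-06,
        1.33100123e+00, -2.23409980e-01]), 'dq': array([ 0.00217206, -0.00056822,  0.0001759 ,  0.00052637,  0.00064875,
       -0.00102281]), 'tau': array([ 6.48835648e-04, -4.12269115e+01, -2.59739631e+01, -1.53722344e-04,
        4.18416443e-03,  2.11923339e-05]), 'eef_pos': array([ 0.14444654, -0.50446938,  0.23072382]), 'tool_rot': array([ 9.90300223e-01,  1.38942553e-01,  5.96849762e-05, -6.56754277e-04]), 'contact_force': array([-0.10356179,  0.06734212,  0.04116279]), 'wrist_torque': array([0.02202556, 0.02293693, 0.01561508]), 'finger_force': 0.0, 'gripper_width': 0.08523762587367785}
0.0187
scene {'fovy': 48.46589787013025, 'cx': 259.53600687065574, 'cy': 188.64768023018343, 'R': array([[ 0.87236123,  0.48885295, -0.00294512],
       [ 0.29416737, -0.52973618, -0.79551564],
       [-0.39045031,  0.69311065, -0.6059259 ]]), 't': array([-0.51196051, -0.13268604,  1.19691593])}
top {'fovy': 54.738032503897, 'cx': 252.2333056762367, 'cy': 193.57821589872682, 'R': array([[ 0.02790107, -0.99954756,  0.01123379],
       [-0.99416189, -0.02891903, -0.1039511 ],
       [ 0.10422894, -0.00826786, -0.99451896]]), 't': array([0.00907156, 0.56213879, 0.76981082])}
```

View pics/top0.png

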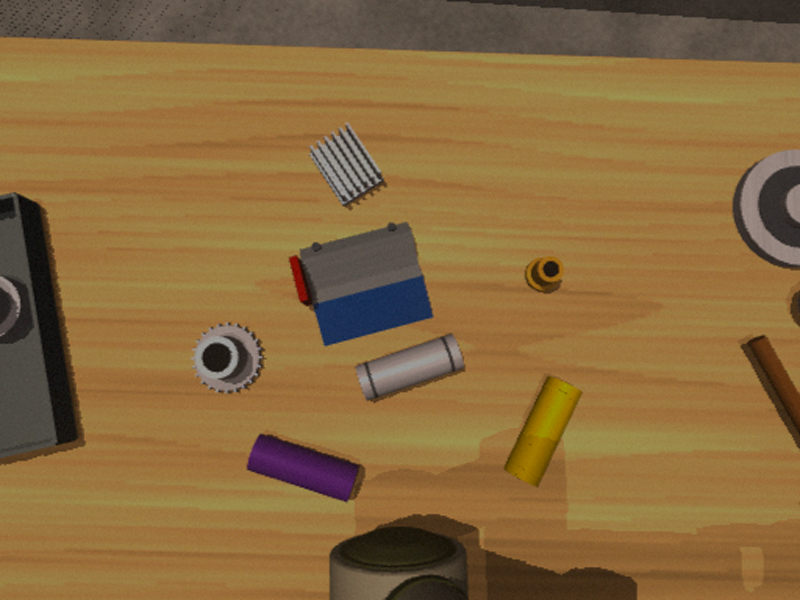

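View pics/scene0.png

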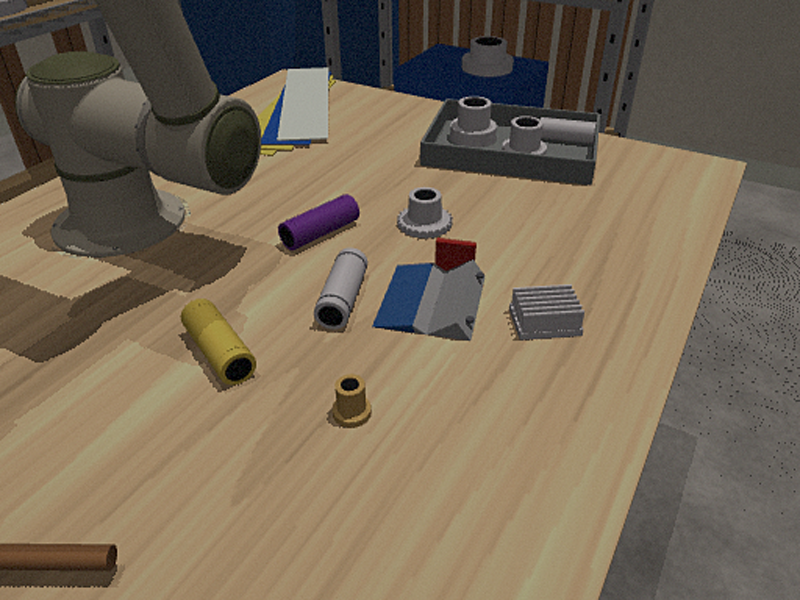

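The top view shows four candidates for the tube:
- Silver with two dark bands at (410,367), lying parallel beside the blue ramp.
- Purple at (305,467).
- Yellow at (543,430).
- A silver piece in the grey tray, at (570,130) in the scene view.

Only the first fits the description: aluminium, banded and on the ramp side. I'll confirm it with one enlarged crop.

```bash
python3 - <<'E'
import cv2
from station import cams
im=cams.capture("top")[:,:,::-1]
c=im[135:265,180:305]
cv2.imwrite("pics/crop.png",cv2.resize(c,None,fx=4.6,fy=4.6,interpolation=cv2.INTER_CUBIC))
E
```

```text
(no output)
```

View pics/crop.png

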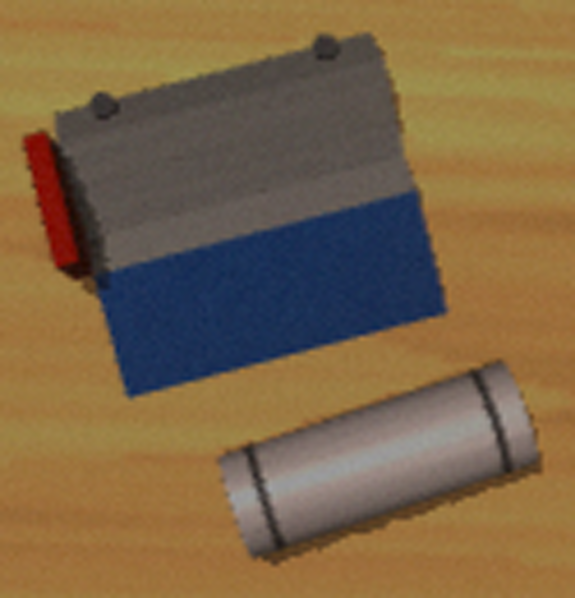

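The crop confirms it: silver, with dark bands at crop x≈265 and 490. The ramp's lower edge runs (128,397) to (446,312), the lip (103,270) to (418,190), and the red stop's top (24,137) to (77,262). Next I'll compute the poses.

```bash
cat > h.py <<'E'
import numpy as np
from station import status,cams
from scipy.spatial.transform import Rotation as R
def proj(n,X,p=None):
    p=p or cams.camera_params(n);f=192/np.tan(np.radians(p["fovy"]/2))
    c=np.atleast_2d(X)@p["R"].T+p["t"];return c[:,:2]/c[:,2:]*f+[p["cx"],p["cy"]]
def unproj(n,uv,z,p=None):
    p=p or cams.camera_params(n);f=192/np.tan(np.radians(p["fovy"]/2))
    uv=np.atleast_2d(uv);d=np.c_[(uv-[p["cx"],p["cy"]])/f,np.ones(len(uv))]@p["R"]
    o=-p["R"].T@p["t"];return o+d*((z-o[2])/d[:,2])[:,None]
E
python3 - <<'E'
from h import *
from scipy.optimize import least_squares
px=np.array([[128,397],[446,312],[103,270],[418,190],[58,112],[375,35],[24,137],[46,132],[77,262],[57,268]])/4.6+[180,135]
B=np.array([[-80,75,0],[-80,-85,0],[-20,75,14],[-20,-85,14],[66,75,0],[66,-85,0],[45,87,55],[45,75,55],[-18,75,55],[-18,87,55]])/1e3
def W(q):return B@R.from_euler('z',q[2]).as_matrix().T+[q[0],q[1],0]
r=least_squares(lambda q:(proj("top",W(q))-px).ravel(),[.45,.05,.2],loss='soft_l1')
print(r.x,np.degrees(r.x[2]),r.fun.reshape(-1,2).round(1).tolist())
e=unproj("top",np.array([[238,508],[522,413]])/4.6+[180,135],.025)
print(e,np.linalg.norm(e[0]-e[1]));c=e.mean(0);d=e[0]-e[1]
print("tube ang",np.degrees(np.arctan2(-d[0],d[1])), "in block mm",(R.from_euler('z',r.x[2]).inv().apply(c-[r.x[0],r.x[1],0])*1e3))
# other objects
o=unproj("top",np.array([[218,358],[305,467],[345,170],[545,275],[542,432]])*.64,.02);print(o.round(3))
p=proj("scene",W(r.x));print((p/.64).round().tolist())
E
```

```text
[0.5973134  0.07167846 0.2838467 ] 16.263218065789648 [[0.0, 0.3], [0.7, 0.6], [-1.8, 1.2], [0.2, 0.4], [-0.4, -0.6], [-0.6, -1.3], [-0.1, -0.3], [0.7, -0.6], [1.1, 0.0], [-0.2, 0.2]]
[[ 0.44963572  0.06564969  0.025     ]
 [ 0.49725608 -0.06546772  0.025     ]] 0.13949721889299063
tube ang 19.96044710090725 in block mm [-138.95907958  -34.03377164   25.        ]
[[ 0.479  0.265  0.02 ]
 [ 0.335  0.139  0.02 ]
 [ 0.751  0.1    0.02 ]
 [ 0.608 -0.186  0.02 ]
 [ 0.391 -0.182  0.02 ]]
[[395.0, 264.0], [369.0, 326.0], [431.0, 262.0], [409.0, 324.0], [484.0, 276.0], [469.0, 340.0], [474.0, 241.0], [473.0, 245.0], [433.0, 240.0], [435.0, 236.0]]
```

```bash
cat >> h.py <<'E'
BL=np.array([0.5973,0.0717,0]);YAW=0.2838
def inc(bx,by,z,dyaw=0):
    """increments (mm, rad) from the present pose to block-frame target (mm), tool down, tool x along block x + dyaw"""
    s=status.state();q=R.from_quat(s["tool_rot"])
    t=BL+R.from_euler('z',YAW).apply([bx/1e3,by/1e3,z/1e3])
    tgt=R.from_euler('z',YAW+dyaw)*R.from_euler('x',np.pi)
    return (q.inv().apply(t-s["eef_pos"])*1e3).round(1).tolist(),(q.inv()*tgt).as_rotvec().round(3).tolist()
def where():
    s=status.state();b=R.from_euler('z',-YAW).apply(s["eef_pos"]-BL)*1e3
    return s["time_s"],b.round(1),s["contact_force"].round(2)
E
python3 -c "
from h import *
print(where(),inc(-200,-36,100,.065),inc(-200,-36,5,.065))"
```

```text
(0.15, array([-596. , -426.4,  230.9]), array([ 0.25, -0.21,  0.05])) ([394.1, -392.2, 131.3], [-0.001, -0.0, -0.07]) ([394.1, -392.1, 226.3], [-0.001, -0.0, -0.07])
```

>>> drive_tool --increments '[[[35, -35, 5], [0, 0, 0], -1], [[80, -80, 20], [0, 0, 0], -1], [[125, -125, 40], [0, 0, -0.02], -1], [[170, -170, 60], [0, 0, -0.03], -1], [[215, -215, 75], [0, 0, -0.04], -1], [[260, -260, 90], [0, 0, -0.05], -1], [[305, -305, 105], [0, 0, -0.06], -1], [[345, -345, 115], [0, 0, -0.07], -1], [[375, -375, 125], [0, 0, -0.07], -1], [[394, -392, 131], [0, 0, -0.07], -1]]'

```text
time_s: 1.4
eef_pos: [0.4157, -0.0169, 0.0996]
tool_rot: [0.985, 0.175, -0.0, -0.0]
contact_force: [-0.0, -0.3, -1.0]
gripper_width: 0.0857
finger_force: 0.0
```

```bash
python3 - <<'E'
from h import *
import cv2
p=cams.camera_params("wrist");im=cams.capture("wrist")
print(where(),inc(-200,-36,5,.065))
T=BL+R.from_euler('z',YAW).apply(np.array([[-80,75,0],[-80,-85,0],[-20,75,14],[-20,-85,14]])/1e3)
c=np.array([.4734,.0001,.025]);a=R.from_euler('z',np.radians(19.96)).apply([[0,.07,0],[0,-.07,0]])+c
im=im[:,:,::-1].copy()
for u,v in proj("wrist",np.r_[T,a],p):cv2.circle(im,(int(u),int(v)),3,(0,255,0),1)
cv2.imwrite("pics/w1.png",cv2.resize(im,(800,600)))
E
```

```text
(1.45, array([-198.3,  -33.5,   99.3]), array([-1.03,  0.59, -0.78])) ([-1.9, 2.5, 94.3], [-0.001, 0.0, 0.003])
```

View pics/w1.png

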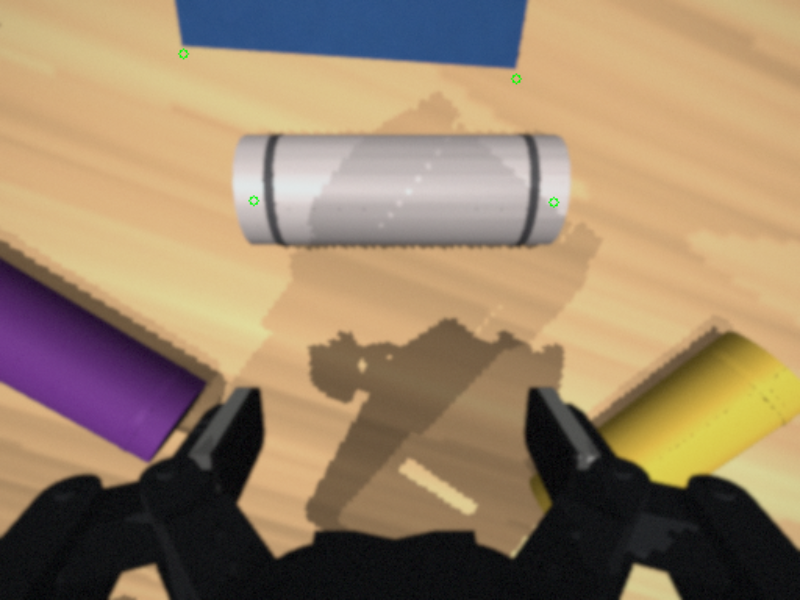

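The wrist view shows the tube lying parallel to the finger line, with ends at columns 235 and 570 and its centre at (402,190). The ramp's lower edge sits about 10 px (roughly 4 mm) farther away than predicted. Before descending I'll check clearance to the purple and yellow pieces.

```bash
python3 - <<'E'
from h import *
B=R.from_euler('z',-YAW)
b=lambda X:(B.apply(X-BL)*1e3).round(0)
print("purple end",b(unproj("top",np.array([[362,468],[350,500]])*.64,.025)))
print("yellow",b(unproj("top",np.array([[545,377],[581,390],[505,472]])*.64,.025)))
uv=np.array([[205,380],[150,460],[600,425],[545,510],[402,190],[183,45],[516,68]])*.64
print("wrist",b(unproj("wrist",uv[:4],.025)),b(unproj("wrist",uv[4:5],.03)),b(unproj("wrist",uv[5:],.0)))
print(inc(-186,-34,5,.065),inc(-186,-34,99,.065))
E
```

```text
purple end [[-253.   64.   25.]
 [-289.   89.   25.]]
yellow [[-198. -209.   25.]
 [-228. -252.   25.]
 [-307. -121.   25.]]
wrist [[-238.   65.   25.]
 [-291.   99.   25.]
 [-251. -150.   25.]
 [-310. -130.   25.]] [[-133.  -32.   30.]] [[-75.  76.   0.]
 [-74. -83.   0.]]
([12.2, 1.4, 94.2], [-0.001, 0.0, 0.003]) ([12.2, 1.3, 0.2], [-0.001, 0.0, 0.003])
```

>>> drive_tool --increments '[[[12, 1, 20], [0, 0, 0], -1], [[12, 1, 50], [0, 0, 0], -1], [[12, 1, 78], [0, 0, 0], -1], [[12, 1, 90], [0, 0, 0], -1], [[12, 1, 94], [0, 0, 0], -1], [[12, 1, 94], [0, 0, 0], -1]]'

```text
time_s: 2.2
eef_pos: [0.4273, -0.0164, 0.0068]
tool_rot: [0.985, 0.174, 0.0, 0.0]
contact_force: [-0.1, 0.4, -0.2]
gripper_width: 0.0855
finger_force: 0.0
```

```bash
sed -i 's/^BL=.*/BL=np.array([0.5973,0.0717,0])+.004*np.array([np.cos(.2838),np.sin(.2838),0])/' h.py; python3 - <<'E'
from h import *
print(where(),inc(-172,-33,6,.065),inc(-110,-32,8,.0))
E
```

```text
Traceback (most recent call last):
  File "h.py", line 19, in where
    s=status.state();b=R.from_euler('z',-YAW).apply(s["eef_pos"]-BL)*1e3
                                         ^^^
NameError: name 'YAW' is not defined
```

```bash
sed -i 's/^BL=/YAW=0.2838;BL=/' h.py; python3 -c "
from h import *
print(where(),inc(-172,-33,6,.065),inc(-110,-32,8,.0))"
```

```text
(2.2, array([-191.9,  -37. ,    6.8]), array([-0.15,  0.43, -0.22])) ([20.1, -2.7, 0.8], [0.001, -0.001, -0.0]) ([82.0, 0.3, -1.2], [0.001, -0.001, 0.065])
```

>>> drive_tool --increments '[[[3, 0, 0], [0, 0, 0], -1], [[6, 0, 0], [0, 0, 0], -1], [[9, 0, 0], [0, 0, 0], -1], [[12, 0, 0], [0, 0, 0], -1], [[15, 0, 0], [0, 0, 0], -1], [[18, 0, 0], [0, 0, 0], -1], [[22, 0, 0], [0, 0, 0.005], -1], [[26, 0, 0], [0, 0, 0.01], -1], [[30, 0, 0], [0, 0, 0.015], -1], [[34, 0, 0], [0, 0, 0.02], -1]]'

```text
time_s: 3.45
eef_pos: [0.4592, -0.0046, 0.0063]
tool_rot: [0.987, 0.164, 0.0, -0.0]
contact_force: [-0.4, -0.0, 0.9]
gripper_width: 0.0851
finger_force: 0.1
```

```bash
python3 - <<'E'
from h import *
import cv2
print(where(),inc(-110,-32,8,.0))
im=cams.capture("scene")[130:240,150:340,::-1]
cv2.imwrite("pics/s2.png",cv2.resize(im,None,fx=4,fy=4,interpolation=cv2.INTER_CUBIC))
E
```

```text
(3.45, array([-157.9,  -34.6,    6.3]), array([-0.43, -0.04,  0.89])) ([48.0, -0.4, -1.7], [-0.0, -0.0, 0.045])
```

View pics/s2.png

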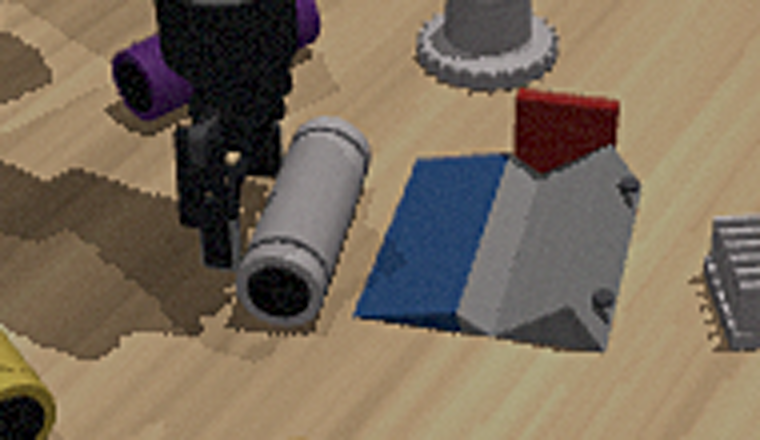

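The scene crop shows the fingers at the tube's rear side near (215,230). The tube's near end is at (280,290), just short of the ramp's toe at (357,315). I'll keep rolling it and straighten as it goes.

>>> drive_tool --increments '[[[4, 0, 0], [0, 0, 0.005], -1], [[8, 0, 0], [0, 0, 0.01], -1], [[12, 0, 0], [0, 0, 0.015], -1], [[16, 0, 0], [0, 0, 0.02], -1], [[21, 0, 0], [0, 0, 0.025], -1], [[26, 0, 0], [0, 0, 0.03], -1], [[31, 0, 0], [0, 0, 0.035], -1], [[36, 0, -1], [0, 0, 0.04], -1], [[41, 0, -2], [0, 0, 0.045], -1], [[46, 0, -3], [0, 0, 0.045], -1]]'

```text
time_s: 4.75
eef_pos: [0.5021, 0.0103, 0.0093]
tool_rot: [0.99, 0.141, -0.001, -0.0]
contact_force: [-4.1, -1.3, 2.1]
gripper_width: 0.085
finger_force: 2.3
```

```bash
python3 - <<'E'
from h import *
import cv2
print(where(),inc(-60,-32,15,.0))
im=cams.capture("scene")[130:240,150:340,::-1]
cv2.imwrite("pics/s3.png",cv2.resize(im,None,fx=4,fy=4,interpolation=cv2.INTER_CUBIC))
E
```

```text
(4.75, array([-112.6,  -32.3,    9.3]), array([-4.07, -1.33,  2.11])) ([52.6, -0.3, -5.8], [-0.001, 0.002, 0.0])
```

View pics/s3.png

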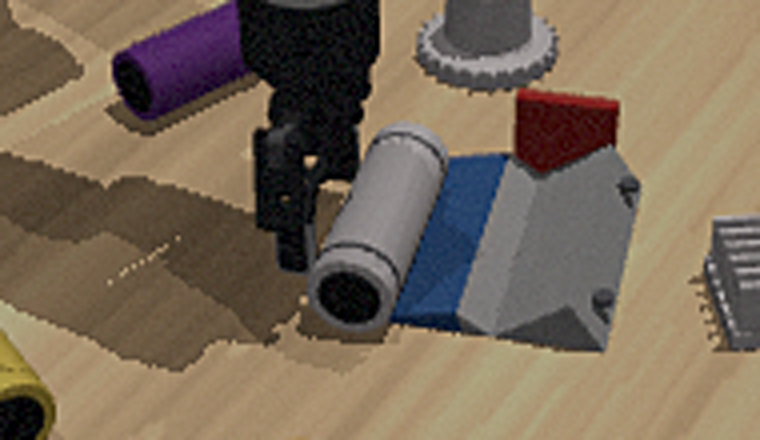

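The tube is square on the toe of the ramp, its near end at (348,298), with the fingers in contact. I'll continue up to the lip.

>>> drive_tool --increments '[[[5, 0, 0], [0, 0, 0], -1], [[10, 0, 0], [0, 0, 0], -1], [[15, 0, -1], [0, 0, 0], -1], [[20, 0, -2], [0, 0, 0], -1], [[25, 0, -2], [0, 0, 0], -1], [[30, 0, -3], [0, 0, 0], -1], [[35, 0, -4], [0, 0, 0], -1], [[40, 0, -5], [0, 0, 0], -1], [[44, 0, -6], [0, 0, 0], -1], [[48, 0, -7], [0, 0, 0], -1]]'

```text
time_s: 6.05
eef_pos: [0.5488, 0.0237, 0.0164]
tool_rot: [0.99, 0.141, -0.0, -0.0]
contact_force: [-5.2, -1.3, 2.6]
gripper_width: 0.0856
finger_force: 2.4
```

>>> drive_tool --increments '[[[3, 0, 0], [0, 0, 0], -1], [[6, 0, 0], [0, 0, 0], -1], [[9, 0, 0], [0, 0, 0], -1], [[12, 0, 0], [0, 0, 0], -1], [[14, 0, 0], [0, 0, 0], -1], [[14, 0, 0], [0, 0, 0], -1]]'

```text
time_s: 6.8
eef_pos: [0.5621, 0.0276, 0.0163]
tool_rot: [0.99, 0.141, 0.0, 0.0]
contact_force: [0.4, 0.4, -0.3]
gripper_width: 0.0854
finger_force: 0.0
```

```bash
python3 - <<'E'
from h import *
import cv2
print(where())
im=cams.capture("scene")[130:240,150:340,::-1]
cv2.imwrite("pics/s4.png",cv2.resize(im,None,fx=4,fy=4,interpolation=cv2.INTER_CUBIC))
E
```

```text
(6.8, array([-50.1, -32.5,  16.3]), array([ 0.35,  0.35, -0.31]))
```

View pics/s4.png

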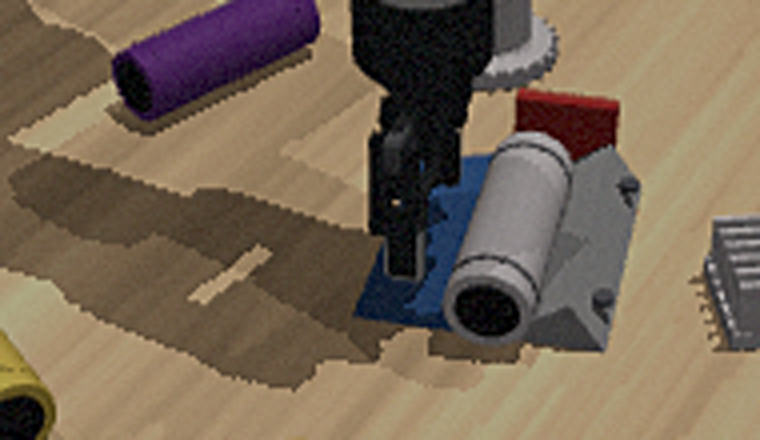

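The tube has dropped over the lip and lies in the V, its near end at (488,305) overhanging the open end. Now I'll back off, rise, and move round to that end with the gripper shut.

>>> drive_tool --increments '[[[-10, 0, 0], [0, 0, 0], -1], [[-20, 0, -5], [0, 0, 0], -1], [[-20, 0, -40], [0, 0, 0], -1], [[-20, 0, -80], [0, 0, 0], 0], [[-10, 30, -100], [0, 0, 0], 1], [[10, 70, -100], [0, 0, 0], 1], [[35, 105, -100], [0, 0, 0], 1], [[48, 120, -100], [0, 0, 0], 1], [[50, 122, -100], [0, 0, 0], 1], [[50, 122, -100], [0, 0, 0], 1]]'

```text
time_s: 8.1
eef_pos: [0.6435, -0.0751, 0.1164]
tool_rot: [0.99, 0.142, -0.0, -0.0]
contact_force: [0.6, 0.7, -0.1]
gripper_width: -0.0
finger_force: 0.0
```

```bash
python3 - <<'E'
from h import *
import cv2
p=cams.camera_params("wrist");im=cams.capture("wrist")[:,:,::-1].copy()
print(where(),status.state()["gripper_width"],inc(0,-150,20))
T=BL+R.from_euler('z',YAW).apply(np.array([[0,-104,30.5],[0,-85,0],[-20,-85,14],[43,-85,30]])/1e3)
for u,v in proj("wrist",T,p):cv2.circle(im,(int(u),int(v)),3,(0,255,0),1)
cv2.imwrite("pics/w5.png",cv2.resize(im,(800,600)))
E
```

```text
(8.15, array([  -0.8, -153.7,  116.5]), array([-0.37,  0.03,  0.15])) -0.00029013271102091464 ([0.8, -3.7, 96.5], [-0.0, 0.0, 0.0])
```

View pics/w5.png

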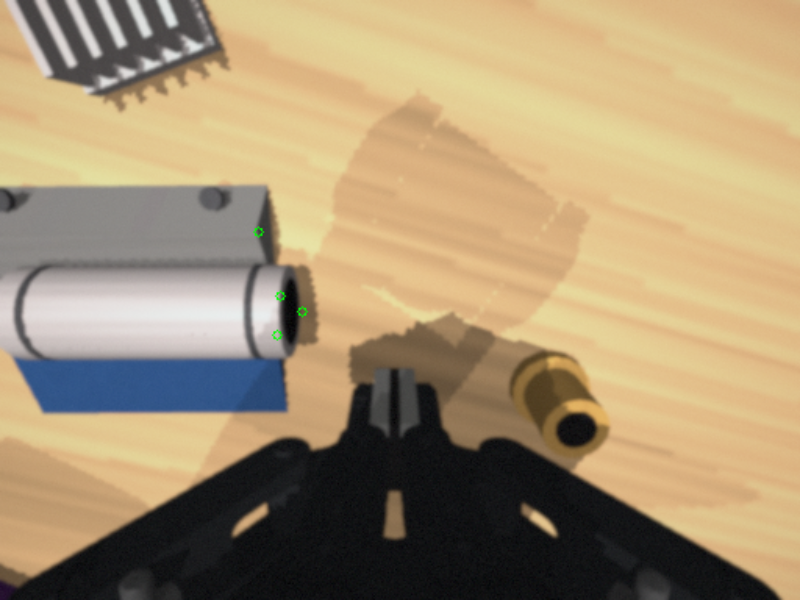

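The wrist view shows the tube's open end at (297,312), within about 2 mm of the prediction, with the shut fingers to its right. The bushing at (560,405) is clear. Descending now.

>>> drive_tool --increments '[[[1, 0, 25], [0, 0, 0], 1], [[1, 0, 60], [0, 0, 0], 1], [[1, 0, 85], [0, 0, 0], 1], [[1, 0, 94], [0, 0, 0], 1], [[1, -5, 94], [0, 0, 0], 1], [[1, -10, 94], [0, 0, 0], 1], [[1, -15, 94], [0, 0, 0], 1], [[1, -19, 94], [0, 0, 0], 1], [[1, -22, 94], [0, 0, 0], 1], [[1, -25, 94], [0, 0, 0], 1]]'

```text
time_s: 9.4
eef_pos: [0.6381, -0.0511, 0.0223]
tool_rot: [0.99, 0.141, -0.0, 0.0]
contact_force: [0.5, -0.2, -0.2]
gripper_width: 0.0004
finger_force: 0.0
```

>>> drive_tool --increments '[[[0, -3, 0], [0, 0, 0], 1], [[0, -6, 0], [0, 0, 0], 1], [[0, -9, 0], [0, 0, 0], 1], [[0, -12, 0], [0, 0, 0], 1], [[0, -15, 0], [0, 0, 0], 1], [[0, -18, 0], [0, 0, 0], 1], [[0, -21, 0], [0, 0, 0], 1], [[0, -24, 0], [0, 0, 0], 1]]'

```text
time_s: 10.4
eef_pos: [0.6314, -0.0283, 0.0223]
tool_rot: [0.99, 0.141, 0.0, 0.0]
contact_force: [1.0, -2.7, -0.9]
gripper_width: 0.0001
finger_force: 1.4
```

```bash
python3 -c "
from h import *
print(where())"
```

```text
(10.4, array([   0.8, -105.6,   22.3]), array([ 0.98, -2.72, -0.9 ]))
```

>>> drive_tool --increments '[[[0, -3, 0], [0, 0, 0], 1], [[0, -6, 0], [0, 0, 0], 1], [[0, -8, 0], [0, 0, 0], 1], [[0, -10, 0], [0, 0, 0], 1], [[0, -12, 0], [0, 0, 0], 1], [[0, -14, 0], [0, 0, 0], 1], [[0, -16, 0], [0, 0, 0], 1], [[0, -18, 0], [0, 0, 0], 1], [[0, -19, 0], [0, 0, 0], 1], [[0, -20, 0], [0, 0, 0], 1]]'

```text
time_s: 11.65
eef_pos: [0.6258, -0.009, 0.0223]
tool_rot: [0.99, 0.141, 0.0, 0.0]
contact_force: [1.0, -2.8, -0.2]
gripper_width: -0.0003
finger_force: 1.5
```

>>> drive_tool --increments '[[[0, -1, 0], [0, 0, 0], 1], [[0, -2, 0], [0, 0, 0], 1], [[0, -3, 0], [0, 0, 0], 1], [[0, -4, 0], [0, 0, 0], 1]]'

```text
time_s: 12.15
eef_pos: [0.6247, -0.0052, 0.0223]
tool_rot: [0.99, 0.141, -0.0, -0.0]
contact_force: [0.3, -3.3, -0.1]
gripper_width: 0.0001
finger_force: 1.6
```

Still sliding at about 3 N, so I'll go in single-millimetre steps until the force rises.

>>> drive_tool --increments '[[[0, -1, 0], [0, 0, 0], 1], [[0, -2, 0], [0, 0, 0], 1], [[0, -3, 0], [0, 0, 0], 1]]'

```text
time_s: 12.52
eef_pos: [0.6238, -0.0023, 0.0223]
tool_rot: [0.99, 0.141, 0.0, -0.0]
contact_force: [0.9, -3.5, 0.4]
gripper_width: 0.0004
finger_force: 1.6
```

>>> drive_tool --increments '[[[0, -0.5, 0], [0, 0, 0], 1], [[0, -1, 0], [0, 0, 0], 1], [[0, -1.5, 0], [0, 0, 0], 1]]'

```text
time_s: 12.9
eef_pos: [0.6237, -0.0017, 0.0223]
tool_rot: [0.99, 0.141, 0.0, 0.001]
contact_force: [2.0, -8.5, -1.1]
gripper_width: -0.0007
finger_force: 4.4
```

>>> drive_tool --increments '[[[0, -0.5, 0], [0, 0, 0], 1], [[0, -1, 0], [0, 0, 0], 1], [[0, -1, 0], [0, 0, 0], 1]]'

```text
time_s: 13.28
eef_pos: [0.6237, -0.0016, 0.0224]
tool_rot: [0.99, 0.141, 0.001, 0.001]
contact_force: [2.8, -11.4, -2.3]
gripper_width: -0.0001
finger_force: 5.9
```

```bash
python3 -c "
from h import *
print(where())"
```

```text
(13.275, array([  0.8, -77.8,  22.4]), array([  2.75, -11.36,  -2.35]))
```

It stalled at block y = -78, where the geometry puts it when home. Backing away.

>>> drive_tool --increments '[[[0, 1, 0], [0, 0, 0], 1], [[0, 4, 0], [0, 0, 0], 1], [[0, 12, 0], [0, 0, 0], 1], [[0, 30, 0], [0, 0, 0], 1], [[0, 50, -10], [0, 0, 0], 1], [[0, 60, -50], [0, 0, 0], 1], [[0, 60, -100], [0, 0, 0], 1], [[-20, 70, -130], [0, 0, 0], 1], [[-40, 70, -130], [0, 0, 0], 1], [[-40, 70, -130], [0, 0, 0], 1]]'

```text
time_s: 14.52
eef_pos: [0.6041, -0.0797, 0.1534]
tool_rot: [0.99, 0.141, 0.0, 0.0]
contact_force: [0.6, -0.8, 0.0]
gripper_width: 0.0004
finger_force: 0.0
```

```bash
python3 - <<'E'
from h import *
import cv2
print(where())
a=cams.capture("scene")[120:245,200:400,::-1];b=cams.capture("wrist")[:,:,::-1]
a=cv2.resize(a,(400,250),interpolation=cv2.INTER_CUBIC);b=cv2.resize(b,(400,300))
t=cams.capture("top")[110:265,180:305,::-1];t=cv2.resize(t,(400,496),interpolation=cv2.INTER_CUBIC)
o=np.zeros((550,800,3),np.uint8);o[:250,:400]=a;o[250:,:400]=b;o[:496,400:]=t
cv2.imwrite("pics/f.png",o)
E
```

```text
(14.525, array([ -39.9, -147.3,  153.4]), array([ 0.55, -0.83,  0.02]))
```

View pics/f.png

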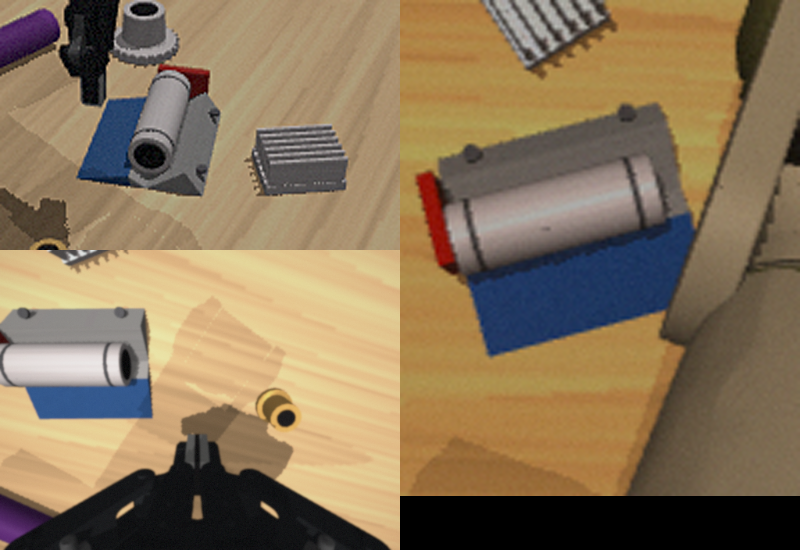

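The tube rests in the V with its far end against the red stop: in the top panel it meets the stop at (447,235). The arm is clear and the bystanders haven't moved, so I'm signing off.

```bash
python3 -c "
from station import workorder
print(workorder.sign_off())"
```

```text
the job is handed in; nothing more can be done
None
```

The tube was rolled up the ramp into the V-block and pushed endwise until it stalled against the red stop (about 11 N); the arm then backed clear and I handed the job in at about 14.7 s, with no verdict returned.

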